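# Clamp a glued heel stack in the press jig

## Task

Put the leather heel stack on the board of the wooden press jig, lying flat with its straight edge touching both back pins and its side touching the single side pin. Then throw the red handle of the toggle clamp over and push it down past its dead point onto its stop, so that the clamp stays locked by itself with the pad holding the heel there. Leave the glass tumbler and the thread spools where they are.

Things in the scene. Friction and masses are not known exactly. Their poses are not given: they have to be found in the camera images.
- jig: Press jig screwed to the bench: light wooden board, 18 mm thick, with a steel toggle clamp and three pins. Origin on the worktop under the arm's pivot; x runs along the board from the clamp to the work, z up. Board: x -85 to 152, y -62 to 62 mm. Clamp bracket: 34 mm wide, x -67 to 15 mm, 90 mm high. Opened, the arm stands upright over x -15 to 40 mm, up to 190 mm above the worktop.
- home (a point): Point on top of the board (jig x 106, y 0, z 18 mm) where the heel's origin lies when home; axes as the jig's. The pad comes down here. In this frame two back pins stand at x -35, y +18 and -18 mm and a side pin at x -19, y +38 mm (steel, 8 mm thick, 12 mm high).
- heel: Stack of brown leather heel lifts, D-shaped, 62 (x) by 69 (y) by 19 mm, 0.11 kg, rigid, at first loose on the worktop. Origin: middle of its underside; x points from the straight edge (x -30.5) to the rounded back (x 31). Sides at y +-34 mm where x is -20, +-33 at x 0, +-30 at x 13. Home, its axes lie along the jig's; then a finger has room beside the side pin at heel x 0 to 10 mm.
- heel_breast (a point): Middle of the heel's straight edge, 9.5 mm above its underside.
- handle_pivot (a point): Pivot of the clamp handle: jig x = -44, y = 0, z = 81 mm. The handle turns about the jig's y axis.
- handle_grip (a point): Point on the middle line of the red handle, 95 mm from its pivot. The handle's red grip is a round bar 21 mm thick from 47 mm to 122 mm from the pivot.
- clamp_handle (a joint): Handle angle. 0: open, nearly upright. 1.48: dead point, pointing along the jig's -x, rising 0.12 rad. 1.57: locked on its stop. Lowering it swings the arm and pad down. In the last 0.25 rad before the dead point the sprung pad resists with up to about 8 N at the grip; past it the spring drives the handle onto the stop and holds it. Elsewhere it stays where left.
- clamp_pad: Black rubber pad, 24 mm across, sprung on the tip of the clamp arm 105 mm from the arm's pivot; origin in the middle of its face. Open, it faces the jig's +x, some 38 mm in front of the upright arm; locked, it presses straight down on the heel with about 20 N.
- tumbler: Glass tumbler with things in it, 72 mm across, 128 mm high, bystander; origin under its middle.
- spool_white: Spool of white thread, 48 mm across, 52 mm high, bystander; origin under its middle.
- spool_black: Spool of black thread, 44 mm across, 58 mm high, bystander; origin under its middle.
- spool_tan: Spool of tan thread, 40 mm across, 64 mm high, bystander; origin under its middle.

How it is judged (in metres and radians):
On the way, in this order (a step that is already met when the one before it is completed fails the run):
1. the heel lies flat on the board, home against the three pins and let go, while the clamp is still open (x of heel in the frame of home between -0.0025 and 0.0025 m and y of heel in the frame of home between -0.0025 and 0.0025 m and z of heel in the frame of home below 0.003 m and angle between heel's own z axis and vertical below 0.06 rad and x of heel_breast in the frame of home below -0.026 m and angle between the x axis of heel and the x axis of home, either way round below 0.07 rad and value of joint clamp_handle below 1 rad and contact force between the fingers and heel below 0.5 N), for 0.2 s.
2. the handle is past its dead point with the heel under the pad (value of joint clamp_handle above 1.52 rad and contact force between clamp_pad and heel above 10 N), for 0.2 s.
At the end, for the whole second after the job is handed in: The heel lies flat and still on the board, straight edge to the back pins, within 2.5 mm of home both ways and 0.07 rad of its direction; the handle stays more than 0.04 rad past its dead point by itself and the pad presses on the heel with over 10 N (all of step 2 and x of heel in the frame of home between -0.0025 and 0.0025 m and y of heel in the frame of home between -0.0025 and 0.0025 m and z of heel in the frame of home below 0.003 m and angle between heel's own z axis and vertical below 0.06 rad and x of heel_breast in the frame of home below -0.026 m and angle between the x axis of heel and the x axis of home, either way round below 0.07 rad and linear speed of heel below 0.02 m/s); the robot touches nothing.
It fails at once if the tumbler or a thread spool is moved by more than 30 mm (distance of any of tumbler, spool_white, spool_black, spool_tan from where it was at the start of the episode above 0.03 m).
It also fails if it takes over 58 s, if anything falls off the work surface, if the arm or the gripper's body presses on something with over 40 N, if the wrist force passes 120 N, or if a joint passes its speed limit or range.

## Robot

A 7-joint arm with a two-finger parallel gripper is mounted at the origin on a cart in front of the work surface, level with it; the furniture and walls round the work are solid. World frame = base frame: x ahead of the robot, y to its left, z up, the work surface at z = 0. Lengths are in mm, angles in rad, forces in N, time in s.
With the tool pointing down it reaches from about 350 to 900 mm from the base axis. Payload 8.1 kg.
Tool frame: the origin (TCP) lies at the very end of the fingers, on their centre line; the grasp point (between the pads) lies 19 mm behind it (env.grip_depth is the z of the grasp point in the tool frame, in mm); z points along the fingers, y is the line along which they close (so a half turn about z gives the same grasp; the last joint's range is limited). The gripper opens to 92 mm and grips with 3 to 60 N. Pads are 19 mm wide; open, the fingers measure 130 mm over their backs; the gripper's body (75 mm by 190 mm) begins 47 mm behind the grasp point.
Start: joints at [1.161, 0.434, 0.025, 1.573, -0.012, 1.134, -0.075], TCP at [188.732, -595.837, 226.742] pointing down, gripper open.
Joint ranges: [-2.62, 2.62], [-0.44, 2.09], [-1.27, 1.32], [0.08, 2.57], [-1.32, 4.46], [0.12, 2], [-2.74, 2.74]. Speed limits (rad/s): [2.22, 2.22, 3.01, 3.01, 3.14, 3.14, 3.14].

## Interface

Orientations are given as a unit quaternion [x, y, z, w].
In Python, from cell import env gives the robot as it stands.
- The arm moves only by the shell command python3 shift.py 'ROWS' [FORCE]. ROWS is a JSON list of rows, 1 to 5 of them, each of 7 numbers: the finger opening in mm, then dx, dy, dz in shares of 750 mm (1.0 is 750 mm), then a rotation vector rx, ry, rz in normalised numbers (1 is 45 degrees); each row is the pose to reach, as a shift and turn from the pose commanded when the command began, along the tool's axes at that moment; what a row does not reach only later rows make up. A row lasts 1/12 s, in which the tool goes at most 41.7 mm and 0.125 rad, less where a joint would pass 70% of its speed; a pose out of reach is approached as far as the arm can. The fingers move at their own pace and stop on an object; FORCE is the grip in N (left out, the last holds). Time passes only in rows, so rows that do not move let the fingers close. It prints the time, the measured TCP pose, the force, the opening and the grip force at its end. Shift and turn numbers lie between -1 and 1, and a call with a number outside is refused. Input that does not fit is refused with a message, and nothing moves.
- env.get_state(): the state, without advancing time (a new reading comes with each control period).
- env.get_image(name): name is "side" or "top"; returns the picture (420x560x3 uint8, red, green, blue); there is no depth.
- env.camera_info(name): a dict with "fx", "fy", "cx", "cy" (pixels), "rvec" (rotation vector, rad) and "tvec" (3), from world to camera coordinates, as OpenCV has them. Camera axes: x right, y down, z forward; pixel columns grow to the right and rows downward; lengths in mm; the calibration is good to about 2 mm. A picture is of the moment at which its call begins. camera_info takes no time and is no camera call.
- env.close_job(): hands the job in; it is judged then, once.
The state is a dict: "time": time; "joint_positions": joint angles; "joint_vel": joint speeds; "tau": joint torques, N m; "position": TCP position; "orientation": TCP orientation; "ft_force": force on the tool from outside, world axes, zero at the start; "moment": the same for the moment, N m; "opening": finger opening in mm; "gripper_force": force on a finger pad.
Only numpy, scipy, OpenCV 4.12 (cv2) and the standard library are available. Lean on these libraries where they do the work, as an engineer would, in place of code of your own. Each camera call takes 0.05 s, during which the arm holds its last target. There are 200 camera calls.

## Working session

There is one attempt and no reset: what is moved stays moved. The work goes in short steps, Python scripts to look and compute and a shell command to move; the robot and the scene stay as the last step left them, time stands still between calls to the robot, and variables do not carry over. Pictures are saved under pics/ and viewed, at most 10 in all, crops included, and the job is handed in when it is done.

```bash
ls; mkdir -p pics; python3 - <<'E'
from cell import env
import cv2
for n in("top","side"):
    im=env.get_image(n); cv2.imwrite(f"pics/{n}0.png",im[:,:,::-1]); print(env.camera_info(n))
print(env.get_state())
E
```

```text
cell.py
pics
shift.py
{'fx': 487.0465290365677, 'fy': 487.0465290365677, 'cx': 275.4312289994276, 'cy': 214.09579139522484, 'rvec': array([ 2.17278273, -2.15576639,  0.12923048]), 'tvec': array([  56.43035749,  585.49827212, 1403.27938347])}
{'fx': 440.4555049071951, 'fy': 440.4555049071951, 'cx': 279.6677491183437, 'cy': 209.52545333199114, 'rvec': array([ 2.00621984,  0.04473395, -0.02895679]), 'tvec': array([-567.07553527,  138.31810565, 1389.65254555])}
{'time': 0.1, 'joint_positions': array([ 1.16137569,  0.43516333,  0.02497296,  1.57399589, -0.01161234,
        1.1339574 , -0.07509395]), 'joint_vel': array([ 6.39299104e-05, -2.81754875e-03,  2.13890172e-04, -2.71823481e-03,
       -3.75720961e-03,  1.36764489e-03, -2.72096828e-04]), 'tau': array([ 3.51181901e-03, -6.69127607e+01,  9.88490582e-01, -3.15145898e+01,
       -6.04175753e-02,  3.72895680e-02,  4.48328001e-05]), 'position': array([ 188.59057997, -595.4066268 ,  226.02114105]), 'orientation': array([ 9.88260650e-01,  1.52775691e-01, -1.61801210e-04, -6.70171145e-04]), 'ft_force': array([-0.2219456 ,  0.88418919,  0.53079928]), 'moment': array([ 0.01430927,  0.0068623 , -0.01930567]), 'gripper_force': 0.0, 'opening': 91.98280515639341}
```

View pics/top0.png

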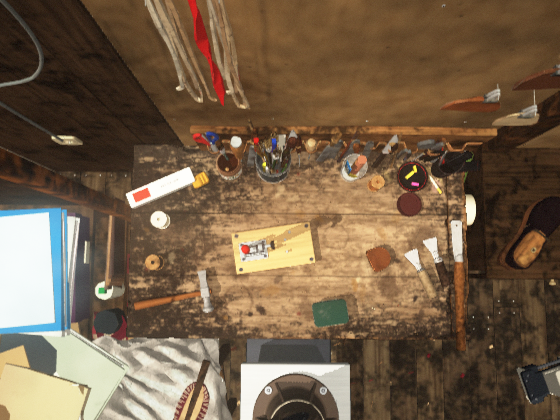

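View pics/side0.png

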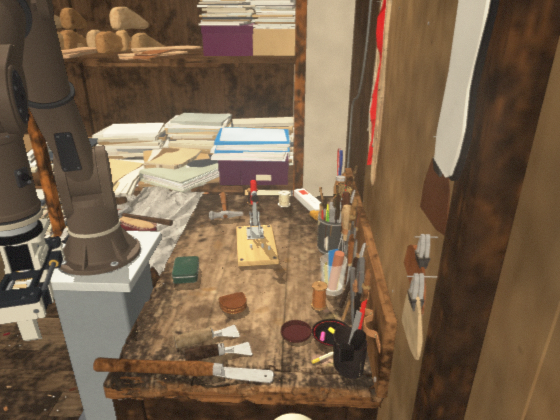

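The top view shows the jig near (274,248), clamp on its left end and the red handle at (245,250). The heel is at (377,259), the tumbler is probably at (353,165), and the spools are at (160,219), (152,262) and (377,183). I'll enlarge the work area next.

```bash
python3 - <<'E'
import cv2
a=cv2.imread("pics/top0.png")[205:295,220:400]
cv2.imwrite("pics/c1.png",cv2.resize(a,None,fx=4.4,fy=4.4,interpolation=cv2.INTER_CUBIC))
a=cv2.imread("pics/side0.png")[170:320,190:340]
cv2.imwrite("pics/c2.png",cv2.resize(a,None,fx=4,fy=4,interpolation=cv2.INTER_CUBIC))
E
```

```text
(no output)
```

View pics/c1.png

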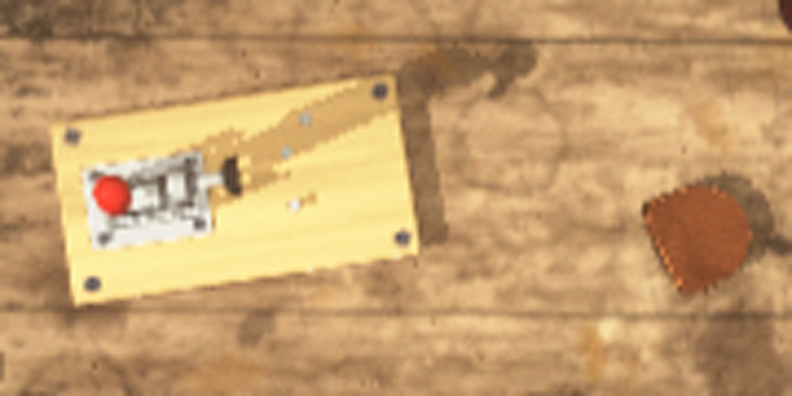

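View pics/c2.png

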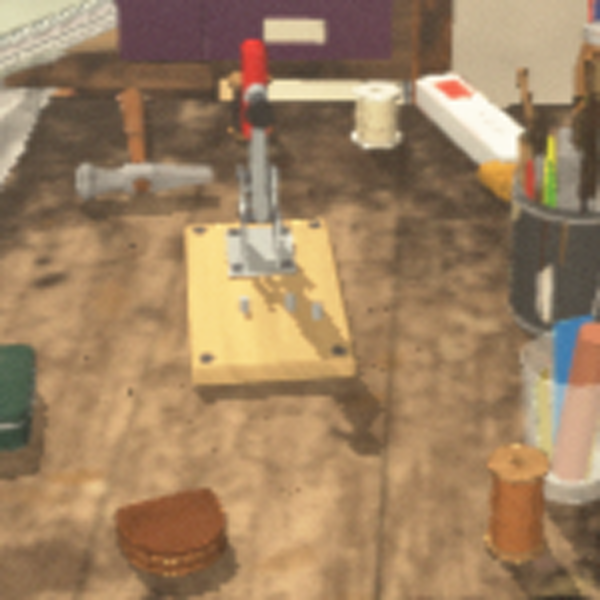

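The crop shows the board corners at (52,127), (392,75), (418,255), (77,305), the pins at (305,118), (287,152), (295,205), and the heel's straight edge running from (645,205) to (690,292). In the side crop the heel lies flat with its edge facing the far left. I'll fit the poses next.

```bash
cat >h.py <<'E'
import numpy as np, cv2
from cell import env
from scipy.optimize import least_squares
from scipy.spatial.transform import Rotation as R
C={n:env.camera_info(n) for n in("top","side")}
def proj(P,n):
    c=C[n];K=np.array([[c['fx'],0,c['cx']],[0,c['fy'],c['cy']],[0,0,1.]])
    return cv2.projectPoints(np.float64(P).reshape(-1,3),c['rvec'],c['tvec'],K,None)[0][:,0]
def place(p,P):
    P=np.float64(P).reshape(-1,3);c,s=np.cos(p[2]),np.sin(p[2])
    return np.c_[p[0]+c*P[:,0]-s*P[:,1],p[1]+s*P[:,0]+c*P[:,1],P[:,2]]
def fitpts(p0,obs): # obs: name->(P,px)
    f=lambda p:np.concatenate([(proj(place(p,P),n)-px).ravel() for n,(P,px) in obs.items()])
    r=least_squares(f,p0,x_scale=[1,1,.01]);return r.x,f(r.x).round(1)
y=np.linspace(-30,30,13)
half=[(-30.5,33),(-29,34),(-20,34.4),(0,33),(13,30)]+[(13+18*np.cos(t),30*np.sin(t)) for t in np.linspace(1.3,0.1,6)]
OUT=np.array(half+[(31,0)]+[(a,-b) for a,b in half[::-1]])
def heelmodel(z0=0): return np.vstack([np.c_[OUT,OUT[:,0]*0+z0],np.c_[OUT,OUT[:,0]*0+z0+19]])
def sil(p,n,z0=0,s=8,off=(0,0),wh=(0,0)):
    q=(proj(place(p,heelmodel(z0)),n)-off+.5)*s-.5
    m=np.zeros((wh[1]*s,wh[0]*s),np.uint8);cv2.fillConvexPoly(m,cv2.convexHull(np.int32(q.round())),1)
    return m
E
python3 - <<'E'
from h import *
cr=lambda a,f,o:(np.array(a)+.5)/f-.5+o
T=cr([(52,127),(392,75),(418,255),(77,305)],4.4,(220,205))
S=cr([(195,383),(355,375)],4,(190,170))
B=[(-85,62,18),(152,62,18),(152,-62,18),(-85,-62,18)]
for o in ({'top':(B,T)},{'top':(B,T),'side':([(152,-62,18),(152,62,18)],S)}):
    j,r=fitpts([400,0,-1.4],o);print(j,r)
pins=place(j,[(71,18,30),(71,-18,30),(87,38,30)])
print("pins",((proj(pins,'top')-(220,205)+.5)*4.4).round(),((proj(pins,'side')-(190,170)+.5)*4).round(),"obs (287,152)(295,205)(305,118)")
np.save('jig.npy',j)
# heel mask
best=None
for n,o,wh in(("top",(355,240),(45,40)),("side",(205,280),(55,45))):
    im=cv2.imread(f"pics/{n}0.png").astype(float)[o[1]:o[1]+wh[1],o[0]:o[0]+wh[0]]
    m=((im[...,2]/(im[...,1]+1)>1.6)&(im[...,2]>60)).astype(np.uint8)
    k,l,st,_=cv2.connectedComponentsWithStats(m);i=1+st[1:,4].argmax();m=(l==i).astype(np.uint8);print(n,st[i])
    M=cv2.resize(m,None,fx=8,fy=8,interpolation=cv2.INTER_LINEAR if 0 else cv2.INTER_CUBIC)
    cv2.imwrite(f"pics/m_{n}.png",np.hstack([cv2.resize(im,None,fx=8,fy=8),cv2.cvtColor(M*255,cv2.COLOR_GRAY2BGR)]))
    from scipy.optimize import minimize
    f=lambda p:(sil((p[0],p[1],p[2]/50),n,0,8,o,wh)!=M).mean()
    for t in(-1.0,-.6,):
        r=minimize(f,[340,-250,t*50],method='Nelder-Mead',options=dict(initial_simplex=[[400,-260,t*50],[430,-260,t*50],[400,-230,t*50],[400,-260,t*50+20]]))
        print(n,r.x[0],r.x[1],r.x[2]/50,r.fun,M.mean())
E
```

```text
[481.27726798 100.43379614  -1.41592543] [-1.  -0.5  0.6 -0.3  1.2  0.1 -0.9  0.7]
[481.89499015  97.88437128  -1.41439343] [-0.1 -0.7  1.5 -0.6  2.1 -0.1  0.   0.5 -1.1 -3.2  0.4 -3.6]
pins [[291. 154.]
 [299. 207.]
 [310. 121.]] [[290. 297.]
 [244. 300.]
 [317. 306.]] obs (287,152)(295,205)(305,118)
top [ 12   7  24  25 408]
top 460.3878670048552 -247.57353998972982 -1.0897175075702021 0.029522569444444445 0.22668402777777777
top 460.5816669131391 -248.17729546933333 -1.121356418463027 0.029965277777777778 0.22668402777777777
side [ 15  13  26  16 259]
side 454.3993915092627 -227.9291734513775 -1.351907535820752 0.09018939393939394 0.10452651515151515
side 453.33559500680275 -228.34300794631702 -1.3598141071669079 0.09025883838383839 0.10452651515151515[ WARN:0@0.785] global loadsave.cpp:1063 imwrite_ Unsupported depth image for selected encoder is fallbacked to CV_8U.
```

```bash
cat >>h.py <<'E'
J=np.load('jig.npy')
def delta(xyz,yaw):  # tool y at world angle yaw, tool down
    s=env.get_state();A=R.from_quat(s['orientation'])
    G=R.from_matrix(np.c_[[np.sin(yaw),-np.cos(yaw),0],[np.cos(yaw),np.sin(yaw),0],[0,0,-1]])
    print('t',s['time'],'pos',s['position'].round(1),'d',A.inv().apply(np.array(xyz)-s['position']).round(1),'rv',(A.inv()*G).as_rotvec().round(3),'F',s['ft_force'].round(1),'open',round(s['opening'],1))
def jp(x,y,z): return place(J,[(x,y,z)])[0]
E
python3 - <<'E'
from h import *
cr=lambda a,f,o:(np.array(a)+.5)/f-.5+o
T=cr([(52,127),(392,75),(418,255),(77,305),(287,152),(295,205),(305,118)],4.4,(220,205))
P=[(-85,62,18),(152,62,18),(152,-62,18),(-85,-62,18),(71,18,30),(71,-18,30),(87,38,30)]
j,r=fitpts([480,100,-1.4],{'top':(P,T)});print(j,r);np.save('jig.npy',j)
E
python3 - <<'E'
from h import *
print('side pins crop',((proj(place(J,[(71,18,30),(71,-18,30),(87,38,30)]),'side')-(190,170)+.5)*4).round())
H=np.array([460.5,-248,-1.08])
he=lambda a,b,z:place(H,[(a,b,z)])[0]
print('heel corners crop',((proj(place(H,[(-30.5,34,19),(-30.5,-34,19),(31,0,19)]),'top')-(220,205)+.5)*4.4).round(),'obs (645,207)(692,292)(752,235)')
print(((proj(place(H,[(-30.5,34,19),(-30.5,-34,19),(31,0,0)]),'side')-(190,170)+.5)*4).round(),'obs (213,488)(115,512)(175,578)')
g=he(5,0,0);print(g);delta([g[0],g[1],120],H[2]+np.pi/2)
print('home',jp(106,0,0),'handle',jp(-44,0,0))
for n,p in(('bowl tumbler',[(353,165)]),('tan',[(377,183)])):
    pass
E
```

```text
[481.9451727  100.40983907  -1.41392816] [-1.  -0.7  0.6 -0.7  1.3 -0.2 -0.8  0.5 -0.1  0.2 -0.1  0.3  0.1  0.4]
side pins crop [[290. 296.]
 [245. 298.]
 [318. 304.]]
heel corners crop [[641. 209.]
 [690. 299.]
 [745. 211.]] obs (645,207)(692,292)(752,235)
[[210. 484.]
 [113. 511.]
 [196. 574.]] obs (213,488)(115,512)(175,578)
[ 462.85664182 -252.40978903    0.        ]Traceback (most recent call last):
  File "<stdin>", line 7, in <module>
  File "h.py", line 26, in delta
    G=R.from_matrix(np.c_[[np.sin(yaw),-np.cos(yaw),0],[np.cos(yaw),np.sin(yaw),0],[0,0,-1]])
  File "scipy/spatial/transform/_rotation.pyx", line 1143, in scipy.spatial.transform._rotation.Rotation.from_matrix
ValueError: Non-positive determinant (left-handed or null coordinate frame) in rotation matrix 0: [[ 0.47132836  0.88195781  0.        ]
 [-0.88195781  0.47132836  0.        ]
 [ 0.          0.         -1.        ]].
```

```bash
sed -i 's/\[np.sin(yaw),-np.cos(yaw),0\]/[-np.sin(yaw),np.cos(yaw),0]/' h.py; python3 - <<'E'
from h import *
delta([463,-252.5,120],-1.08+np.pi/2)
print('home',jp(106,0,0),'handle',jp(-44,0,0))
E
```

```text
t 0.1 pos [ 188.6 -595.4  226. ] d [ 365.2 -243.9  106.3] rv [-1.000e-03 -1.000e-03 -1.755e+00] F [-0.2  0.9  0.5] open 92.0
home [498.50508625  -4.28862922   0.        ] handle [475.07124632 143.86958063   0.        ]
```

The rows are not in the units I measure in: shifts go in shares of 750 mm and turns go in shares of 45 degrees. I convert before sending: 365 mm / 750 = 0.4867, -244 mm / 750 = -0.3253, -0.6 rad / 0.7854 = -0.7639.

```bash
python3 shift.py '[[92, 0.096, -0.064, 0.0133, 0, 0, -0.1528], [92, 0.192, -0.128, 0.0267, 0, 0, -0.3056], [92, 0.288, -0.192, 0.04, 0, 0, -0.4584], [92, 0.3867, -0.256, 0.0533, 0, 0, -0.6112], [92, 0.4867, -0.3253, 0.0667, 0, 0, -0.7639]]' 20; python3 - <<'E'
from h import *
delta([463,-252.5,120],-1.08+np.pi/2)
E
```

```text
time: 0.52
position: [319.0, -432.6, 202.6]
orientation: [0.898, 0.441, -0.0, -0.0]
ft_force: [0.8, -0.2, -0.4]
opening: 91.9
gripper_force: 0.0
t 0.5167 pos [ 319.  -432.6  202.6] d [230.6   3.7  82.6] rv [-0.    -0.    -1.149] F [ 0.8 -0.2 -0.4] open 91.9
```

Converted, 231 mm / 750 = 0.308, 60 mm / 750 = 0.08, -0.6 rad / 0.7854 = -0.7639.

```bash
python3 shift.py '[[92, 0.308, 0.0053, 0.08, 0, 0, -0.1528], [92, 0.308, 0.0053, 0.08, 0, 0, -0.3056], [92, 0.308, 0.0053, 0.08, 0, 0, -0.4584], [92, 0.308, 0.0053, 0.08, 0, 0, -0.6112], [92, 0.308, 0.0053, 0.08, 0, 0, -0.7639]]' 20; python3 - <<'E'
from h import *
delta([463,-252.5,120],-1.08+np.pi/2)
E
```

```text
time: 0.93
position: [446.0, -276.1, 150.1]
orientation: [0.727, 0.686, -0.0, -0.0]
ft_force: [0.4, -0.7, -1.7]
opening: 91.9
gripper_force: 0.0
t 0.9333 pos [ 446.  -276.1  150.1] d [24.6 15.6 30.1] rv [-0.    -0.    -0.549] F [ 0.4 -0.7 -1.7] open 91.9
```

Converted, 30 mm / 750 = 0.04, 24.6 mm / 750 = 0.0328, -0.549 rad / 0.7854 = -0.699.

```bash
python3 shift.py '[[92, 0.0328, 0.0208, 0.04, 0, 0, -0.1528], [92, 0.0328, 0.0208, 0.04, 0, 0, -0.3056], [92, 0.0328, 0.0208, 0.04, 0, 0, -0.4584], [92, 0.0328, 0.0208, 0.04, 0, 0, -0.6112], [92, 0.0328, 0.0208, 0.04, 0, 0, -0.699]]' 20; python3 - <<'E'
from h import *
delta([463,-252.5,4],-1.08+np.pi/2)
im=env.get_image('top');cv2.imwrite('pics/t1.png',cv2.resize(im[205:295,300:435,::-1],None,fx=5.5,fy=5.5,interpolation=cv2.INTER_CUBIC))
E
```

```text
time: 1.35
position: [462.2, -253.9, 120.0]
orientation: [0.514, 0.858, -0.0, -0.001]
ft_force: [0.4, -0.5, 0.7]
opening: 91.4
gripper_force: 0.0
t 1.35 pos [ 462.2 -253.9  120. ] d [  0.8   1.4 116. ] rv [-0.001 -0.001  0.001] F [ 0.4 -0.5  0.7] open 91.4
```

View pics/t1.png

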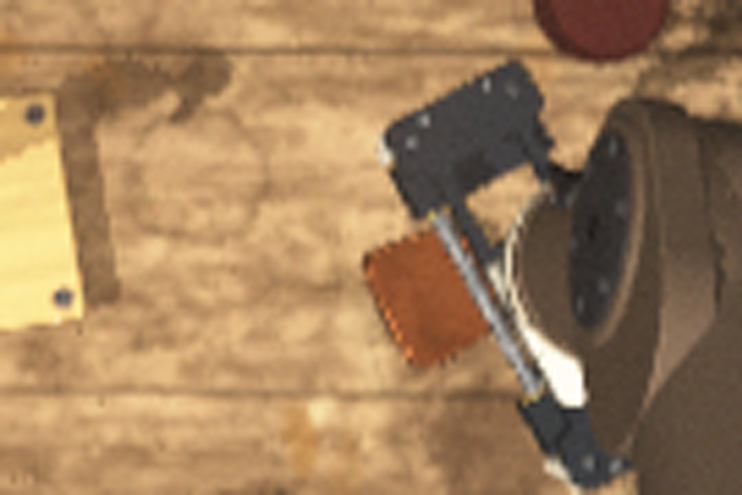

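The heel's straight edge runs from (365,262) to (415,365), parallel to the line between the fingers. The gripper straddles the heel correctly, so I'm descending.

Converted, 116 mm / 750 = 0.1547, 115 mm / 750 = 0.1533.

```bash
python3 shift.py '[[92, 0.0011, 0.0019, 0.0533, 0, 0, 0], [92, 0.0011, 0.0019, 0.1067, 0, 0, 0], [92, 0.0011, 0.0019, 0.14, 0, 0, 0], [92, 0.0011, 0.0019, 0.1533, 0, 0, 0], [92, 0.0011, 0.0019, 0.1547, 0, 0, 0]]' 20; python3 shift.py '[[40, 0, 0, 0, 0, 0, 0], [40, 0, 0, 0, 0, 0, 0], [40, 0, 0, 0, 0, 0, 0], [40, 0, 0, 0, 0, 0, 0], [40, 0, 0, 0, 0, 0, 0]]' 20;python3 shift.py '[[40, 0, 0, 0, 0, 0, 0], [40, 0, 0, 0, 0, 0, 0], [40, 0, 0, 0, 0, 0, 0]]' 20; python3 - <<'E'
from h import *
p=jp(106+14,-5,80)
delta(p,J[2]+np.pi/2)
E
```

```text
time: 1.82
position: [461.9, -252.3, 2.6]
orientation: [0.517, 0.856, -0.0, -0.002]
ft_force: [-0.6, 0.4, 0.4]
opening: 91.7
gripper_force: 0.0
time: 2.23
position: [463.9, -253.5, 5.7]
orientation: [0.517, 0.856, -0.0, 0.001]
ft_force: [-1.2, 0.8, 8.8]
opening: 64.2
gripper_force: 19.9
time: 2.48
position: [463.9, -253.5, 5.7]
orientation: [0.517, 0.856, -0.0, 0.001]
ft_force: [-1.9, 0.5, 8.0]
opening: 64.6
gripper_force: 19.9
t 2.4833 pos [ 463.9 -253.5    5.7] d [192.6 137.5 -74.5] rv [0.001 0.002 0.328] F [-1.9  0.5  8. ] open 64.6
```

Converted, -75 mm / 750 = -0.1, 60 mm / 750 = 0.08, 0.15 rad / 0.7854 = 0.191.

```bash
python3 shift.py '[[40, 0, 0, -0.0267, 0, 0, 0], [40, 0, 0, -0.0667, 0, 0, 0], [40, 0, 0, -0.1, 0, 0, 0], [40, 0.04, 0.0267, -0.1, 0, 0, 0.0891], [40, 0.08, 0.06, -0.1, 0, 0, 0.191]]' 30; python3 shift.py '[[40, 0.036, 0.0253, 0, 0, 0, 0.0891], [40, 0.072, 0.0507, 0, 0, 0, 0.1528], [40, 0.1067, 0.0773, 0, 0, 0, 0.2228], [40, 0.1067, 0.0773, 0, 0, 0, 0.2228]]'; python3 - <<'E'
from h import *
p=jp(106+14,-5,80)
delta(p,J[2]+np.pi/2)
E
```

```text
time: 2.9
position: [475.3, -181.7, 81.3]
orientation: [0.583, 0.812, -0.0, 0.002]
ft_force: [0.9, 1.0, -1.6]
opening: 64.2
gripper_force: 29.8
time: 3.23
position: [506.2, -76.1, 80.7]
orientation: [0.646, 0.763, 0.003, 0.0]
ft_force: [1.4, 0.3, -0.3]
opening: 64.5
gripper_force: 29.8
t 3.2333 pos [506.2 -76.1  80.7] d [58.1 -0.9  0.9] rv [ 0.004 -0.003  0.009] F [ 1.4  0.3 -0.3] open 64.5
```

Converted, 58 mm / 750 = 0.0773, 30 mm / 750 = 0.04, 0.009 rad / 0.7854 = 0.0115.

```bash
python3 shift.py '[[40, 0.04, -0.0013, 0, 0, 0, 0.0115], [40, 0.0773, -0.0013, 0, 0, 0, 0.0115], [40, 0.0773, -0.0013, 0.0267, 0, 0, 0.0115], [40, 0.0773, -0.0013, 0.0333, 0, 0, 0.0115]]'; python3 - <<'E'
from h import *
delta(jp(106+14,-5,26),J[2]+np.pi/2)
a=env.get_image('side')[190:310,190:340,::-1];b=env.get_image('top')[205:295,240:400,::-1]
a=cv2.resize(a,(400,320),interpolation=cv2.INTER_CUBIC);b=cv2.resize(b,(400,225),interpolation=cv2.INTER_CUBIC)
cv2.imwrite('pics/t2.png',np.vstack([a,b]))
E
```

```text
time: 3.57
position: [492.6, -25.6, 53.7]
orientation: [0.65, 0.76, -0.0, -0.0]
ft_force: [-0.0, -1.1, -1.2]
opening: 64.1
gripper_force: 29.8
t 3.5667 pos [492.6 -25.6  53.7] d [ 6.2  4.1 27.7] rv [-0.001 -0.    -0.002] F [-0.  -1.1 -1.2] open 64.1
```

View pics/t2.png

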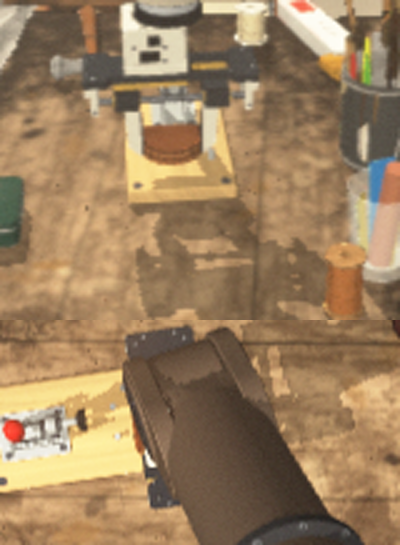

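The side view shows the heel level between the fingers, in front of the pins. I'm lowering it onto the board, clear of the pins.

Converted, 28 mm / 750 = 0.0373, 25 mm / 750 = 0.0333.

```bash
python3 shift.py '[[40, 0.008, 0.0053, 0.0133, 0, 0, 0], [40, 0.008, 0.0053, 0.0267, 0, 0, 0], [40, 0.008, 0.0053, 0.0333, 0, 0, 0], [40, 0.008, 0.0053, 0.0373, 0, 0, 0], [40, 0.008, 0.0053, 0.0373, 0, 0, 0]]'; python3 shift.py '[[40, 0, 0, 0.0013, 0, 0, 0], [40, 0, 0, 0.0027, 0, 0, 0], [40, 0, 0, 0.004, 0, 0, 0], [40, 0, 0, 0.004, 0, 0, 0]]'; python3 - <<'E'
from h import *
delta(jp(106+14,-5,22),J[2]+np.pi/2)
E
```

```text
time: 4.08
position: [495.9, -21.0, 25.7]
orientation: [0.652, 0.758, -0.001, -0.001]
ft_force: [0.6, -0.2, -1.4]
opening: 64.1
gripper_force: 29.8
time: 4.42
position: [496.7, -20.7, 23.8]
orientation: [0.652, 0.758, 0.0, 0.0]
ft_force: [0.4, -0.4, -0.4]
opening: 64.2
gripper_force: 29.8
t 4.4167 pos [496.7 -20.7  23.8] d [ 2.  -0.7  1.8] rv [ 0.     0.    -0.006] F [ 0.4 -0.4 -0.4] open 64.2
```

Converted, 1 mm / 750 = 0.0013.

```bash
for i in 1 2; do python3 shift.py '[[40, 0, 0, 0.0013, 0, 0, 0], [40, 0, 0, 0.0013, 0, 0, 0]]'; done; python3 - <<'E'
from h import *
delta(jp(106+14,-5,22),J[2]+np.pi/2)
E
```

```text
time: 4.58
position: [496.8, -20.7, 23.7]
orientation: [0.652, 0.758, 0.0, 0.001]
ft_force: [-4.7, 0.2, 15.6]
opening: 64.2
gripper_force: 29.9
time: 4.75
position: [496.8, -20.8, 23.4]
orientation: [0.652, 0.758, -0.0, 0.001]
ft_force: [-7.8, -1.1, 26.8]
opening: 64.3
gripper_force: 29.9
t 4.75 pos [496.8 -20.8  23.4] d [ 2.  -0.7  1.4] rv [ 0.001  0.001 -0.006] F [-7.8 -1.1 26.8] open 64.3
```

Converted, 9 mm / 750 = 0.012, 7 mm / 750 = 0.0093, -0.006 rad / 0.7854 = -0.0076.

```bash
python3 shift.py '[[40, 0, 0, -0.0024, 0, 0, 0], [40, 0.0053, 0, -0.0024, 0, 0, -0.0076], [40, 0.0093, 0, -0.0024, 0, 0, -0.0076], [40, 0.012, 0, -0.0024, 0, 0, -0.0076], [40, 0.012, 0, -0.0024, 0, 0, -0.0076]]'; for i in 1 2 3; do python3 shift.py '[[40, 0.0013, 0, 0, 0, 0, 0], [40, 0.0013, 0, 0, 0, 0, 0]]' | grep -E 'pos|ft'; done; python3 - <<'E'
from h import *
delta(jp(106,0,22),J[2]+np.pi/2)
E
```

```text
time: 5.17
position: [495.5, -11.7, 23.6]
orientation: [0.649, 0.76, -0.0, 0.0]
ft_force: [1.5, -1.7, 5.6]
opening: 64.2
gripper_force: 29.9
position: [495.5, -11.7, 23.6]
ft_force: [0.8, -6.0, 4.7]
position: [495.4, -11.5, 23.6]
ft_force: [0.8, -8.2, 5.9]
position: [495.4, -11.4, 23.6]
ft_force: [1.3, -10.5, 6.0]
t 5.6667 pos [495.4 -11.4  23.6] d [6.5 4.2 1.6] rv [ 0.     0.003 -0.002] F [  1.3 -10.5   6. ] open 63.9
```

Converted, 3 mm / 750 = 0.004, 2 mm / 750 = 0.0027.

```bash
python3 shift.py '[[40, -0.0013, 0.0027, 0, 0, 0, 0], [40, -0.0013, 0.004, 0, 0, 0, 0], [40, -0.0013, 0.004, 0, 0, 0, 0]]'| grep -E 'pos|ft'; for i in 1 2 3; do python3 shift.py '[[40, 0, 0.0013, 0, 0, 0, 0], [40, 0, 0.0013, 0, 0, 0, 0]]' | grep -E 'pos|ft'; done; python3 - <<'E'
from h import *
delta(jp(106,0,22),J[2]+np.pi/2)
E
```

```text
position: [495.5, -11.4, 23.4]
ft_force: [-9.1, -8.5, 17.1]
position: [495.5, -11.5, 23.3]
ft_force: [-12.5, -8.3, 20.8]
position: [495.6, -11.5, 23.2]
ft_force: [-14.8, -9.1, 23.2]
position: [495.7, -11.5, 23.1]
ft_force: [-16.5, -9.0, 26.6]
t 6.4167 pos [495.7 -11.5  23.1] d [6.7 3.9 1.1] rv [-0.01   0.003 -0.001] F [-16.5  -9.   26.6] open 64.0
```

Converted, -3 mm / 750 = -0.004, -1 mm / 750 = -0.0013.

```bash
python3 shift.py '[[40, 0, -0.004, -0.0013, 0, 0, 0], [40, 0, -0.004, -0.0013, 0, 0, 0]]'| grep -E 'pos|ft'; python3 shift.py '[[92, 0, 0, 0, 0, 0, 0], [92, 0, 0, 0, 0, 0, 0], [92, 0, 0, 0, 0, 0, 0], [92, 0, 0, 0, 0, 0, 0], [92, 0, 0, 0, 0, 0, 0]]';  python3 shift.py '[[92, -0.0133, 0, -0.0533, 0, 0, 0], [92, -0.0667, 0, -0.1067, 0, 0, 0], [92, -0.12, 0, -0.1067, 0, 0, 0], [92, -0.1733, 0, -0.1067, 0, 0, 0], [92, -0.2267, 0, -0.1067, 0, 0, 0]]'; python3 - <<'E'
from h import *
delta(jp(106,0,22),J[2]+np.pi/2)
a=env.get_image('side')[205:275,215:315,::-1];b=env.get_image('top')[210:280,240:340,::-1]
cv2.imwrite('pics/rawside3.png',a);cv2.imwrite('pics/rawtop3.png',b)
cv2.imwrite('pics/t3.png',np.hstack([cv2.resize(x,None,fx=4,fy=4,interpolation=cv2.INTER_CUBIC) for x in(a,b)]))
E
```

```text
position: [495.7, -11.4, 23.9]
ft_force: [-2.8, -8.1, -0.3]
time: 7.0
position: [497.9, -8.8, 24.3]
orientation: [0.649, 0.761, 0.0, -0.0]
ft_force: [1.2, 0.2, 0.8]
opening: 90.4
gripper_force: 0.0
time: 7.42
position: [524.4, -172.4, 105.9]
orientation: [0.649, 0.761, 0.001, 0.001]
ft_force: [0.9, 0.4, 0.9]
opening: 91.6
gripper_force: 0.0
t 7.4167 pos [ 524.4 -172.4  105.9] d [170.1   0.7  83.7] rv [0.003 0.001 0.001] F [0.9 0.4 0.9] open 91.6
```

View pics/t3.png

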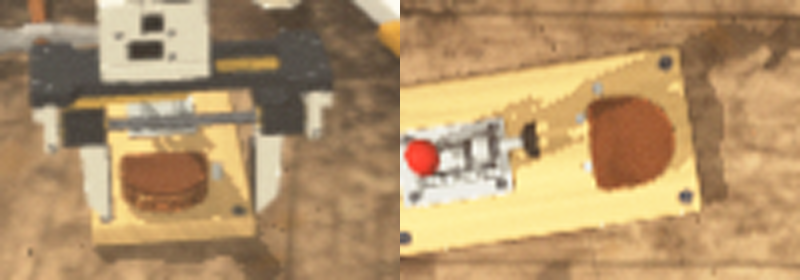

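The heel lies flat at the back pins, at (580,118) and (586,167) in the right crop. Its upper side may sit a little short of the side pin at (597,88). I'll measure it.

```bash
cat >meas.py <<'E'
from h import *
from scipy.optimize import minimize
def meas(b,o):
    im=b.astype(float)  # RGB
    m=((im[...,0]/(im[...,1]+1)>1.6)&(im[...,0]>50)).astype(np.uint8)
    k,l,st,ce=cv2.connectedComponentsWithStats(m)
    i=max(range(1,k),key=lambda i:st[i,4] if abs(ce[i][0]+o[0]-ref[0])<12 else 0);m=(l==i)
    wh=(b.shape[1],b.shape[0]);M=np.kron(m,np.ones((8,8)))>0
    f=lambda d:(sil((*place(J,[(106+d[0],d[1],0)])[0,:2],J[2]+d[2]/30),'top',18,8,o,wh)!=M).sum()/64
    r=min((minimize(f,[x,y,0],method='Nelder-Mead',options=dict(initial_simplex=np.array([[x,y,-1],[x+4,y,1],[x,y+4,1],[x-2,y-2,2]]))) for x in(-1,3) for y in(-3,1)),key=lambda r:r.fun)
    print('heel-home',r.x[:2].round(2),(r.x[2]/30).round(3),'err px',r.fun,'at home',f([0,0,0]),'area',m.sum())
ref=proj(jp(106,0,30),'top')[0]
E
python3 - <<'E'
from meas import *
b=cv2.imread('pics/rawtop3.png')[:,:,::-1];meas(b,(240,210))
q=((proj(place(J,[(106-30.5,34,37),(106-30.5,-34,37),(137,0,37),(87,38,30),(71,18,30),(71,-18,30)]),'top')-(240,210)+.5)*4+(400,0)).round();print(q)
E
```

```text
heel-home [-0.74 -2.47] 0.01 err px 71.3125 at home 77.234375 area 375
[[584.  96.]
 [598. 189.]
 [674. 130.]
 [598.  89.]
 [581. 120.]
 [588. 168.]]
```

```bash
python3 - <<'E'
from h import *
delta(jp(90,6,80),J[2]+np.pi/2)
E
```

```text
t 7.5167 pos [ 523.5 -179.5  104.4] d [193.1   6.7  23.6] rv [ 0.     0.004 -0.01 ] F [-0.7  0.4 -0.6] open 91.9
```

Converted, 193 mm / 750 = 0.2573, 160 mm / 750 = 0.2133, -0.01 rad / 0.7854 = -0.0127.

```bash
python3 shift.py '[[92, 0.0547, 0.0093, 0.0067, 0, 0, -0.0127], [92, 0.1093, 0.0093, 0.0133, 0, 0, -0.0127], [92, 0.164, 0.0093, 0.02, 0, 0, -0.0127], [92, 0.2133, 0.0093, 0.0307, 0, 0, -0.0127], [92, 0.2573, 0.0093, 0.0307, 0, 0, -0.0127]]' | grep -E 'pos|ft'; python3 shift.py '[[92, 0, 0, 0, 0, 0, 0], [92, 0, 0, 0.0333, 0, 0, 0], [92, 0, 0, 0.06, 0, 0, 0], [92, 0, 0, 0.0747, 0, 0, 0], [92, 0, 0, 0.0747, 0, 0, 0]]' | grep -E 'pos|ft'; python3 - <<'E'
from h import *
delta(jp(90,6,24),J[2]+np.pi/2)
E
```

```text
position: [498.6, 23.7, 80.3]
ft_force: [0.5, 0.5, 0.1]
position: [498.5, 20.8, 23.3]
ft_force: [-1.2, 0.3, 0.8]
t 8.35 pos [498.5  20.8  23.3] d [-8.8  2.  -0.7] rv [-0.004 -0.     0.01 ] F [-1.2  0.3  0.8] open 91.7
```

Converted, -8 mm / 750 = -0.0107, 4 mm / 750 = 0.0053, 0.01 rad / 0.7854 = 0.0127.

```bash
python3 shift.py '[[92, -0.0107, 0.0027, 0, 0, 0, 0.0127], [92, -0.0107, 0.0053, 0, 0, 0, 0.0127], [92, -0.0107, 0.0053, 0, 0, 0, 0.0127]]' | grep -E 'pos|ft'; for i in 1 2 3 4 5; do python3 shift.py '[[92, 0, 0.0013, 0, 0, 0, 0], [92, 0, 0.0013, 0, 0, 0, 0]]' | grep -E 'pos|ft'; done; python3 - <<'E'
from h import *
delta(jp(90,0,24),J[2]+np.pi/2)
E
```

```text
position: [506.7, 12.9, 26.3]
ft_force: [-0.4, -0.8, -0.5]
position: [506.9, 13.7, 26.0]
ft_force: [-0.2, -0.5, -0.2]
position: [507.5, 14.0, 25.6]
ft_force: [-1.1, -0.4, 0.3]
position: [508.3, 14.2, 25.4]
ft_force: [-1.4, -1.2, 1.2]
position: [508.6, 14.2, 25.1]
ft_force: [-4.2, -0.7, 2.3]
position: [508.9, 14.2, 25.0]
ft_force: [-6.5, -0.6, 5.3]
t 9.4333 pos [508.9  14.2  25. ] d [ -0.6 -13.1   1. ] rv [-0.003  0.    -0.   ] F [-6.5 -0.6  5.3] open 91.6
```

Converted, 1 mm / 750 = 0.0013, -0.4 mm / 750 = -0.0005.

```bash
for i in 1 2 3; do python3 shift.py '[[92, 0, 0.0013, -0.0005, 0, 0, 0], [92, 0, 0.0013, -0.0005, 0, 0, 0]]' | grep -E 'pos|ft'; done; python3 - <<'E'
from meas import *
delta(jp(90,0,24),J[2]+np.pi/2)
b=env.get_image('top')[210:280,240:340,::-1].copy()
cv2.imwrite('pics/rawtop4.png',b)
E
```

```text
position: [509.1, 14.0, 25.1]
ft_force: [-6.1, -1.4, 1.2]
position: [509.3, 13.8, 25.1]
ft_force: [-7.9, -2.2, 0.5]
position: [509.4, 13.8, 25.3]
ft_force: [-10.4, -2.3, 0.9]
t 9.9333 pos [509.4  13.8  25.3] d [ -0.1 -13.6   1.4] rv [-0.008  0.001 -0.   ] F [-10.4  -2.3   0.9] open 92.1
```

Converted, -75 mm / 750 = -0.1, -60 mm / 750 = -0.08.

```bash
python3 shift.py '[[92, 0, -0.0093, 0, 0, 0, 0], [92, 0, -0.0093, -0.04, 0, 0, 0], [92, -0.0133, -0.0093, -0.08, 0, 0, 0], [30, -0.06, -0.0173, -0.08, 0, 0, 0], [0, -0.1, -0.0267, -0.08, 0, 0, 0]]' | grep -E 'pos|ft'; python3 shift.py '[[0, 0, 0, 0, 0, 0, 0], [0, 0, 0, 0, 0, 0, 0], [0, 0, 0, 0, 0, 0, 0], [0, 0, 0, 0, 0, 0, 0]]'; python3 - <<'E'
from h import *
delta(jp(165,0,24),J[2]+np.pi/2)
E
```

```text
position: [508.1, -62.2, 88.9]
ft_force: [0.4, -1.2, -0.8]
time: 10.73
position: [505.6, -61.0, 86.6]
orientation: [0.649, 0.761, 0.001, 0.0]
ft_force: [-1.2, 0.6, -0.6]
opening: 56.5
gripper_force: 0.0
t 10.7333 pos [505.6 -61.   86.6] d [-1.9  1.8 62.6] rv [ 0.001 -0.001  0.002] F [-1.2  0.6 -0.6] open 56.5
```

Converted, 45 mm / 750 = 0.06, 40 mm / 750 = 0.0533.

```bash
python3 shift.py '[[0, -0.0025, 0.0024, 0.0133, 0, 0, 0], [0, -0.0025, 0.0024, 0.0267, 0, 0, 0], [0, -0.0025, 0.0024, 0.04, 0, 0, 0], [0, -0.0025, 0.0024, 0.0533, 0, 0, 0], [0, -0.0025, 0.0024, 0.06, 0, 0, 0]]';python3 shift.py '[[0, 0, 0, 0.0107, 0, 0, 0], [0, 0, 0, 0.0213, 0, 0, 0], [0, 0, 0, 0.0227, 0, 0, 0], [0, 0, 0, 0.0227, 0, 0, 0]]'; python3 - <<'E'
from meas import *
delta(jp(150,0,24),J[2]+np.pi/2)
b=env.get_image('top')[210:280,240:340,::-1].copy()
cv2.imwrite('pics/rawtop5.png',b);meas(b,(240,210))
E
```

```text
time: 11.15
position: [506.2, -63.5, 39.4]
orientation: [0.649, 0.761, -0.001, -0.001]
ft_force: [-0.7, 0.4, -0.4]
opening: 23.0
gripper_force: 0.0
time: 11.48
position: [506.9, -63.8, 23.9]
orientation: [0.649, 0.76, -0.0, -0.0]
ft_force: [0.7, 0.2, 0.1]
opening: 0.9
gripper_force: 0.0
t 11.4833 pos [506.9 -63.8  23.9] d [16.1  1.  -0.1] rv [-0.001 -0.     0.   ] F [0.7 0.2 0.1] open 0.9Traceback (most recent call last):
  File "<stdin>", line 4, in <module>
  File "meas.py", line 7, in meas
    i=max(range(1,k),key=lambda i:st[i,4] if abs(ce[i][0]+o[0]-ref[0])<12 else 0);m=(l==i)
ValueError: max() iterable argument is empty
```

Top view is occluded here. Pushing from behind.

```bash
python3 shift.py '[[0, 0.0107, 0.0013, 0, 0, 0, 0], [0, 0.0187, 0.0013, 0, 0, 0, 0], [0, 0.0213, 0.0013, 0, 0, 0, 0], [0, 0.0213, 0.0013, 0, 0, 0, 0]]'| grep -E 'pos|ft'; for i in 1 2 3 4 5 6; do python3 shift.py '[[0, 0.0013, 0, 0, 0, 0, 0], [0, 0.0013, 0, 0, 0, 0, 0]]' | grep -E 'pos|ft'; done; python3 - <<'E'
from h import *
delta(jp(146.5,0,24),J[2]+np.pi/2)
E
```

```text
position: [505.9, -46.7, 24.9]
ft_force: [-0.1, 0.3, 0.3]
position: [505.7, -46.8, 24.7]
ft_force: [0.9, -0.7, 0.5]
position: [505.4, -46.1, 24.5]
ft_force: [-0.5, -1.2, 0.4]
position: [505.4, -45.3, 24.5]
ft_force: [-0.5, -1.8, 0.3]
position: [505.5, -44.7, 24.6]
ft_force: [1.0, -4.6, -0.2]
position: [505.8, -44.3, 24.8]
ft_force: [2.9, -6.1, 0.3]
position: [506.0, -43.9, 24.9]
ft_force: [2.9, -8.7, 0.3]
t 12.8667 pos [506.  -43.9  24.9] d [-0.2 -1.2  0.9] rv [ 0.002  0.002 -0.002] F [ 2.9 -8.7  0.3] open 0.5
```

Converted, -120 mm / 750 = -0.16, -110 mm / 750 = -0.1467.

```bash
python3 shift.py '[[0, -0.0053, 0, 0, 0, 0, 0], [0, -0.0267, 0, 0, 0, 0, 0], [0, -0.04, 0, -0.0533, 0, 0, 0], [0, -0.0933, 0, -0.1067, 0, 0, 0], [0, -0.1467, 0, -0.16, 0, 0, 0]]'| grep -E 'pos|ft'; python3 shift.py '[[20, -0.0533, 0, -0.0533, 0, 0, 0], [40, -0.1067, 0, -0.08, 0, 0, 0], [45, -0.1067, 0, -0.08, 0, 0, 0]]'| grep -E 'pos|ft'; python3 - <<'E'
from meas import *
delta(jp(-44,0,250),J[2]+np.pi/2)
a=env.get_image('side')[205:275,215:315,::-1]
b=env.get_image('top')[210:280,240:340,::-1].copy()
cv2.imwrite('pics/rawtop6.png',b);meas(b,(240,210))
cv2.imwrite('pics/t6.png',np.hstack([cv2.resize(x,None,fx=4,fy=4,interpolation=cv2.INTER_CUBIC) for x in(a,b)]))
E
```

```text
position: [518.5, -128.6, 124.7]
ft_force: [1.4, -0.7, -0.5]
position: [532.5, -213.8, 186.8]
ft_force: [-0.5, -0.6, -0.2]
t 13.5333 pos [ 532.5 -213.8  186.8] d [362.1  -1.9 -64.4] rv [ 0.004  0.003 -0.004] F [-0.5 -0.6 -0.2] open 15.5Traceback (most recent call last):
  File "<stdin>", line 5, in <module>
  File "meas.py", line 7, in meas
    i=max(range(1,k),key=lambda i:st[i,4] if abs(ce[i][0]+o[0]-ref[0])<12 else 0);m=(l==i)
ValueError: max() iterable argument is empty
```

```bash
python3 - <<'E'
from meas import *
a=env.get_image('side')[205:275,215:315,::-1]
b=cv2.imread('pics/rawtop6.png')
cv2.imwrite('pics/t6.png',np.hstack([cv2.resize(x,None,fx=4,fy=4,interpolation=cv2.INTER_CUBIC) for x in(a,b)]))
meas(b[...,::-1],(240,210))
E
```

```text
heel-home [-1.    1.47] 0.003 err px 72.921875 at home 74.046875 area 373
```

View pics/t6.png

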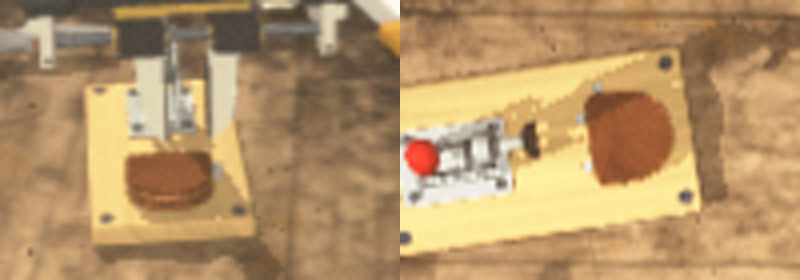

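The heel sits against both back pins and the side pin, at (597,88) in the right crop, and no gripper touches it. Now the handle.

Converted, 205 mm / 750 = 0.2733, 164 mm / 750 = 0.2187.

```bash
python3 shift.py '[[45, 0.0547, 0, -0.0533, 0, 0, 0], [45, 0.1093, 0, -0.0667, 0, 0, 0], [45, 0.164, 0, -0.0667, 0, 0, 0], [45, 0.2187, 0, -0.0667, 0, 0, 0], [45, 0.2733, 0, -0.0667, 0, 0, 0]]'| grep -E 'pos|ft|open'; python3 - <<'E'
from h import *
print('red top px',proj(jp(-44+3.6,0,203),'top'),'obs 245.1 249.1')
delta(jp(-41,0,230),J[2]+np.pi/2)
E
```

```text
position: [499.4, -14.3, 233.0]
ft_force: [0.7, 0.7, -0.4]
opening: 44.9
red top px [[244.67580394 248.46897513]] obs 245.1 249.1
t 14.1 pos [499.4 -14.3 233. ] d [157.    1.    3.1] rv [-0.001 -0.001  0.002] F [ 0.7  0.7 -0.4] open 44.9
```

Converted, 152 mm / 750 = 0.2027, 120 mm / 750 = 0.16.

```bash
python3 shift.py '[[45, 0.0533, 0.0013, 0, 0, 0, 0], [45, 0.1067, 0.0013, 0, 0, 0, 0], [45, 0.16, 0.0013, 0, 0, 0, 0], [45, 0.2027, 0.0013, 0, 0, 0, 0], [45, 0.2027, 0.0013, 0, 0, 0, 0]]'| grep -E 'pos|ft|open'; python3 shift.py '[[45, 0, 0, 0, 0, 0, 0], [45, 0, 0, 0, 0, 0, 0]]'| grep -E 'pos|ft|open'; python3 - <<'E'
from h import *
delta(jp(-41,0,160),J[2]+np.pi/2)
E
```

```text
position: [474.5, 141.5, 233.0]
ft_force: [-0.1, 0.5, -0.4]
opening: 44.8
position: [477.2, 132.7, 232.5]
ft_force: [0.2, -1.0, -0.7]
opening: 45.5
t 14.6833 pos [477.2 132.7 232.5] d [ 8.4 -0.2 72.5] rv [-0.002  0.     0.002] F [ 0.2 -1.  -0.7] open 45.5
```

Converted, 72 mm / 750 = 0.096, 62 mm / 750 = 0.0827.

```bash
python3 shift.py '[[45, 0.0107, 0, 0, 0, 0, 0], [45, 0.0107, 0, 0.0333, 0, 0, 0], [45, 0.0107, 0, 0.06, 0, 0, 0], [45, 0.0107, 0, 0.0827, 0, 0, 0], [45, 0.0107, 0, 0.096, 0, 0, 0]]'| grep -E 'pos|ft|open'; python3 shift.py '[[0, 0, 0, 0, 0, 0, 0], [0, 0, 0, 0, 0, 0, 0], [0, 0, 0, 0, 0, 0, 0], [0, 0, 0, 0, 0, 0, 0], [0, 0, 0, 0, 0, 0, 0]]' 20| grep -E 'pos|ft|open|grip'; python3 - <<'E'
from h import *
delta(jp(-41,0,160),J[2]+np.pi/2)
E
```

```text
position: [476.2, 139.1, 159.4]
ft_force: [0.2, 0.5, -0.3]
opening: 44.7
position: [476.7, 140.3, 162.3]
ft_force: [-4.2, -1.0, 4.5]
opening: 20.5
gripper_force: 20.0
t 15.5167 pos [476.7 140.3 162.3] d [ 0.8 -1.1  2.3] rv [-0.  0. -0.] F [-4.2 -1.   4.5] open 20.5
```

The rows are not in the units I measure in: shifts go in shares of 750 mm and turns go in shares of 45 degrees. I convert before sending: 68.9 mm / 750 = 0.0919, 56.9 mm / 750 = 0.0759.

```bash
python3 shift.py '[[0, 0.02, 0, 0.0008, 0, 0, 0], [0, 0.0395, 0, 0.0048, 0, 0, 0], [0, 0.0583, 0, 0.0116, 0, 0, 0], [0, 0.0759, 0, 0.0212, 0, 0, 0], [0, 0.0919, 0, 0.0332, 0, 0, 0]]' 20| grep -E 'pos|ft|open'; python3 shift.py '[[0, 0, 0, 0, 0, 0, 0], [0, 0, 0, 0, 0, 0, 0]]' | grep -E 'pos|ft|open|grip'; python3 - <<'E'
from h import *
for e in(.7,.55,.42,.3,.2,.1,.03,0): delta(jp(-44-100*np.cos(e),0,81+100*np.sin(e)-19),J[2]+np.pi/2)
E
```

```text
position: [466.0, 209.3, 137.8]
ft_force: [-4.4, -1.2, 8.3]
opening: 20.0
position: [465.9, 210.3, 137.0]
ft_force: [-4.9, 0.4, 12.2]
opening: 19.9
gripper_force: 20.0
t 16.1 pos [465.9 210.3 137. ] d [ 9.4 -1.3 10.6] rv [ 0.    -0.002  0.002] F [-4.9  0.4 12.2] open 19.9
t 16.1 pos [465.9 210.3 137. ] d [18.2 -1.3 22.7] rv [ 0.    -0.002  0.002] F [-4.9  0.4 12.2] open 19.9
t 16.1 pos [465.9 210.3 137. ] d [24.2 -1.2 34.2] rv [ 0.    -0.002  0.002] F [-4.9  0.4 12.2] open 19.9
t 16.1 pos [465.9 210.3 137. ] d [28.4 -1.2 45.5] rv [ 0.    -0.002  0.002] F [-4.9  0.4 12.2] open 19.9
t 16.1 pos [465.9 210.3 137. ] d [30.8 -1.2 55.2] rv [ 0.    -0.002  0.002] F [-4.9  0.4 12.2] open 19.9
t 16.1 pos [465.9 210.3 137. ] d [32.3 -1.2 65. ] rv [ 0.    -0.002  0.002] F [-4.9  0.4 12.2] open 19.9
t 16.1 pos [465.9 210.3 137. ] d [32.8 -1.2 72. ] rv [ 0.    -0.002  0.002] F [-4.9  0.4 12.2] open 19.9
t 16.1 pos [465.9 210.3 137. ] d [32.8 -1.2 75. ] rv [ 0.    -0.002  0.002] F [-4.9  0.4 12.2] open 19.9
```

Converted, 45 mm / 750 = 0.06, 34 mm / 750 = 0.0453.

```bash
python3 shift.py '[[0, 0.0125, 0, 0.0147, 0, 0, 0], [0, 0.024, 0, 0.0307, 0, 0, 0], [0, 0.032, 0, 0.0453, 0, 0, 0], [0, 0.0373, 0, 0.06, 0, 0, 0], [0, 0.0373, 0, 0.06, 0, 0, 0]]' 25| grep -E 'pos|ft|open'; python3 - <<'E'
from h import *
for e in(.2,.1,.03,0): delta(jp(-44-100*np.cos(e),0,81+100*np.sin(e)-19),J[2]+np.pi/2)
E
```

```text
position: [461.3, 240.2, 91.8]
ft_force: [-4.5, 9.8, 4.3]
opening: 20.2
t 16.5167 pos [461.3 240.2  91.8] d [ 0.6 -1.4  9.9] rv [ 0.001 -0.005  0.003] F [-4.5  9.8  4.3] open 20.2
t 16.5167 pos [461.3 240.2  91.8] d [ 2.1 -1.4 19.8] rv [ 0.001 -0.005  0.003] F [-4.5  9.8  4.3] open 20.2
t 16.5167 pos [461.3 240.2  91.8] d [ 2.5 -1.4 26.8] rv [ 0.001 -0.005  0.003] F [-4.5  9.8  4.3] open 20.2
t 16.5167 pos [461.3 240.2  91.8] d [ 2.5 -1.4 29.8] rv [ 0.001 -0.005  0.003] F [-4.5  9.8  4.3] open 20.2
```

Converted, 27 mm / 750 = 0.036, 22 mm / 750 = 0.0293.

```bash
python3 shift.py '[[0, 0.0013, 0, 0.0107, 0, 0, 0], [0, 0.0027, 0, 0.0213, 0, 0, 0], [0, 0.0033, 0, 0.0293, 0, 0, 0], [0, 0.0033, 0, 0.036, 0, 0, 0], [0, 0.0033, 0, 0.036, 0, 0, 0]]' 25| grep -E 'pos|ft|open'; python3 shift.py '[[0, 0, 0, 0.0027, 0, 0, 0], [0, 0, 0, 0.0027, 0, 0, 0], [0, 0, 0, 0.0027, 0, 0, 0]]' 25| grep -E 'pos|ft|open'; python3 - <<'E'
from h import *
delta(jp(-44-100,0,62+3),J[2]+np.pi/2)
E
```

```text
position: [460.8, 244.5, 66.0]
ft_force: [-7.7, 16.4, 6.3]
opening: 20.3
position: [460.7, 244.5, 64.5]
ft_force: [-8.6, 16.2, 5.3]
opening: 20.6
t 17.1833 pos [460.7 244.5  64.5] d [-1.7 -1.5 -0.5] rv [ 0.003 -0.008  0.004] F [-8.6 16.2  5.3] open 20.6
```

Converted, 1 mm / 750 = 0.0013, -0.5 mm / 750 = -0.0007.

```bash
for i in 1 2 3; do python3 shift.py '[[0, -0.0007, 0, 0.0013, 0, 0, 0], [0, -0.0007, 0, 0.0013, 0, 0, 0]]' 25| grep -E 'pos|ft'; done
```

```text
position: [460.8, 244.6, 63.7]
ft_force: [-9.8, 17.4, 6.8]
position: [460.8, 244.6, 62.8]
ft_force: [-9.7, 18.8, 7.4]
position: [460.8, 244.5, 61.9]
ft_force: [-10.6, 19.5, 6.1]
```

Converted, -70 mm / 750 = -0.0933, -45 mm / 750 = -0.06.

```bash
python3 shift.py '[[50, 0, 0, 0, 0, 0, 0], [50, 0, 0, 0, 0, 0, 0], [50, 0, 0, 0, 0, 0, 0], [50, 0, 0, 0, 0, 0, 0], [50, 0, 0, 0, 0, 0, 0]]' | grep -E 'pos|ft|open'; python3 shift.py '[[50, 0, 0, -0.0267, 0, 0, 0], [50, 0, 0, -0.06, 0, 0, 0], [0, 0, 0, -0.0933, 0, 0, 0], [0, 0, 0, -0.0933, 0, 0, 0], [0, 0, 0, -0.0933, 0, 0, 0]]' | grep -E 'pos|ft|open'; python3 - <<'E'
from h import *
a=env.get_image('side')[180:270,200:320,::-1]
cv2.imwrite('pics/t7.png',cv2.resize(a,None,fx=6,fy=6,interpolation=cv2.INTER_CUBIC))
for q in (1.4,1.48,1.57):
    e=1.6-q;print(q,((proj(jp(-44-122*np.cos(e),0,81+122*np.sin(e)),'side')-(200,180)+.5)*6).round(1))
delta(jp(-44-95,0,100),J[2]+np.pi/2)
E
```

```text
position: [462.2, 236.2, 59.6]
ft_force: [-0.4, -0.1, -0.6]
opening: 47.7
position: [462.8, 237.1, 130.7]
ft_force: [0.8, 0.1, -0.7]
opening: 34.5
1.4 [[313.   80.3]]
1.48 [[313.3  94.3]]
1.57 [[313.7 110.7]]
t 18.5667 pos [462.1 236.5 129.6] d [ 1.5 -1.7 29.6] rv [ 0.001  0.    -0.001] F [-0.4 -0.6  0.2] open 30.6
```

View pics/t7.png

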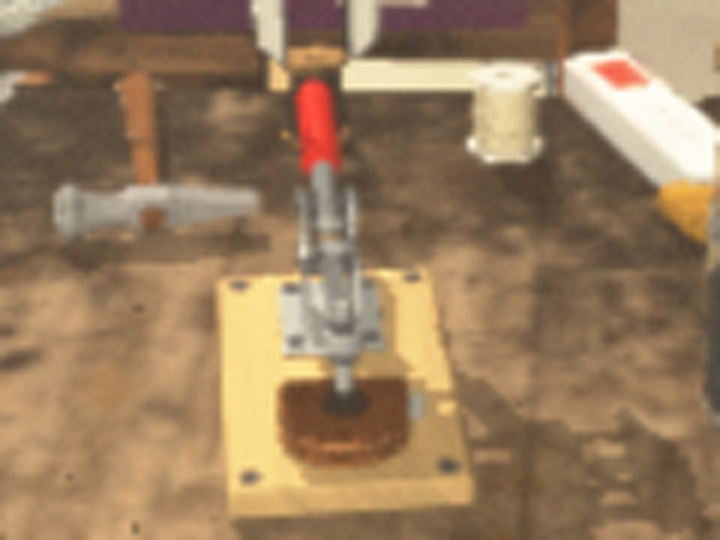

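The pad is down on the heel, but the red tip (top edge at row 82) looks higher than locked. I'll push down from above with closed fingers.

Converted, 12 mm / 750 = 0.016, 5 mm / 750 = 0.0067.

```bash
python3 shift.py '[[0, 0, -0.002, 0, 0, 0, 0], [0, 0, -0.002, 0, 0, 0, 0], [0, 0, -0.002, 0, 0, 0, 0], [0, 0, -0.002, 0.0067, 0, 0, 0], [0, 0, -0.002, 0.016, 0, 0, 0]]' 25| grep -E 'pos|ft|open';  for i in 1 2 3 4 5; do python3 shift.py '[[0, 0, 0, 0.0027, 0, 0, 0], [0, 0, 0, 0.0053, 0, 0, 0], [0, 0, 0, 0.0053, 0, 0, 0]]' | grep -E 'pos|ft|open'; done
```

```text
position: [460.4, 236.9, 117.1]
ft_force: [0.1, -0.8, 0.2]
opening: 1.0
position: [459.9, 236.6, 112.7]
ft_force: [0.8, 0.6, 0.1]
opening: 0.3
position: [460.2, 236.7, 109.2]
ft_force: [0.4, 0.1, 0.1]
opening: 0.6
position: [460.4, 237.0, 105.4]
ft_force: [-0.5, 0.8, 1.1]
opening: 0.6
position: [460.3, 236.8, 101.2]
ft_force: [-0.3, 0.6, 0.5]
opening: 0.6
position: [459.9, 236.1, 96.8]
ft_force: [-0.2, -0.8, -0.1]
opening: 0.6
```

Converted, 2 mm / 750 = 0.0027, 1 mm / 750 = 0.0013.

```bash
for i in 1 2 3; do python3 shift.py '[[0, 0, 0, 0.0013, 0, 0, 0], [0, 0, 0, 0.0027, 0, 0, 0], [0, 0, 0, 0.0027, 0, 0, 0]]' | grep -E 'pos|ft'; done
```

```text
position: [460.1, 236.5, 95.2]
ft_force: [-0.5, 0.1, 0.5]
position: [460.4, 236.7, 94.4]
ft_force: [-3.9, -3.1, 14.2]
position: [460.5, 236.8, 94.0]
ft_force: [-8.9, -7.1, 34.0]
```

It meets a hard stop at z≈94.4, exactly the locked height. Retracting and checking once more.

Converted, -130 mm / 750 = -0.1733, -95 mm / 750 = -0.1267.

```bash
python3 shift.py '[[0, 0, 0, -0.02, 0, 0, 0], [0, 0, 0, -0.0733, 0, 0, 0], [0, 0.0533, 0, -0.1267, 0, 0, 0], [0, 0.1067, 0, -0.1733, 0, 0, 0], [0, 0.1067, 0, -0.1733, 0, 0, 0]]' | grep -E 'pos|ft'; python3 shift.py '[[0, 0, 0, 0, 0, 0, 0], [0, 0, 0, 0, 0, 0, 0], [0, 0, 0, 0, 0, 0, 0]]' | grep -E 'time|pos|ft'; python3 - <<'E'
from h import *
a=env.get_image('side')[180:270,200:320,::-1];b=env.get_image('top')[205:295,230:350,::-1]
cv2.imwrite('pics/t8.png',np.hstack([cv2.resize(x,None,fx=3.3,fy=3.3,interpolation=cv2.INTER_CUBIC) for x in(a,b)]))
E
```

```text
position: [447.5, 319.1, 225.0]
ft_force: [0.1, 0.9, -0.3]
time: 21.65
position: [447.7, 314.6, 220.6]
ft_force: [0.4, -1.0, -0.0]
```

View pics/t8.png

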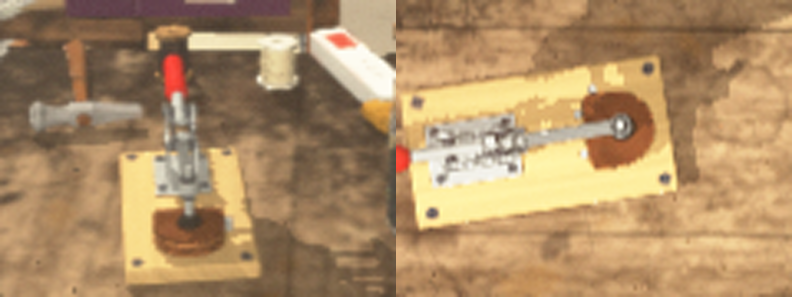

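The clamp is locked with the pad at (620,125) on the heel. The heel is against the pins, and the gripper is clear.

```bash
python3 -c "
from cell import env
print(env.close_job())"
```

```text
the job is handed in; nothing more can be done
None
```

The job is handed in (no verdict was shown): the heel is flat on the board against all three pins, the clamp is locked on its stop with the pad on the heel, and the tumbler and spools were not touched.

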